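Find the true heater sleeve with the plug gauge and pull the tight ones

ROBOT

A 7-joint arm with a two-finger parallel gripper is mounted at the origin on the work surface. World frame = base frame: x ahead of the robot, y to its left, z up, the work surface at z = 0. Lengths are in m, angles in degrees, forces in N, time in s.
With the tool pointing down it reaches from about 0.4 to 0.875 m from the base axis. Payload 6.5 kg.
Tool frame: the origin (TCP) lies midway between the tips of the shut fingers; the grasp point (between the pads) lies ctrl.grip_depth behind it (ctrl.grip_depth is the distance from the TCP to the grasp point, in m); z points along the fingers, y is the line along which they close (so a half turn about z gives the same grasp; the last joint's range is limited). The gripper opens to 88 mm and grips with 3 to 60 N. Pads are 18 mm wide; open, the fingers measure 123 mm over their backs; the gripper's body (75 mm by 187 mm) begins 45 mm behind the grasp point.
Start: joints at [60.149, 30.733, -0.252, 88.115, 0.149, 61.152, -4.079], TCP at [0.286, -0.584, 0.239] pointing down, gripper open.
Joint ranges: [-154.64, 154.64], [-21.42, 123.67], [-72.66, 72.17], [13.99, 137.28], [-74.86, 254.86], [10.95, 109.41], [-158.01, 158.01]. Speed limits (degrees/s): [136.94, 136.94, 180, 180, 180, 180, 180].

INTERFACE

Orientations are given as [roll, pitch, yaw] about the fixed x, y, z axes, in that order (R = Rz(yaw) Ry(pitch) Rx(roll)).
In Python, from bench import state, get_image, sign_off, ctrl gives the robot as it stands.
- The arm moves only by the tool servo_tool, never from a script. Its argument "deltas" is a list of rows, each an object with "fingers": the finger opening in cm, from 0 to 8.81; "xyz": the shift along the tool's x, y, z in cm, a list of three; "angular": the turn, a rotation vector about the tool's x, y, z in degrees, a list of three. A call has 1 to 20 rows; each row is the pose to reach, as a shift and turn from the pose commanded when the call began, along the tool's axes at that moment; what a row does not reach only later rows make up. A row lasts 1/10 s, in which the tool goes at most 50 mm and 8.59 degrees, less where a joint would pass 70% of its speed; a pose out of reach is approached as far as the arm can. A call with a gripper value outside its range is refused whole. The fingers move at their own pace and stop on an object; the grip force is fixed at half the most. Time passes only in rows, so rows that repeat a pose let the fingers close. It gives the time, the measured TCP pose, the force, the opening and the grip force at its end, in the units of the state.
- state(): the state, without advancing time (a new reading comes with each control period).
- get_image(name): name is "side" or "top"; returns a dict with "image" (400x640x3 uint8, red, green, blue), "intrinsics" (3x3 intrinsics, pixels), "distortion" ([k1, k2, p1, p2, k3] as OpenCV has them; the pictures are not rectified), "extrinsics" (4x4, takes a point from world to camera coordinates). Camera axes: x right, y up, looking along -z (the intrinsics and any distortion apply to the point x, -y, -z); pixel columns grow to the right and rows downward; lengths in m; the calibration is good to about 2 mm. A picture is of the moment at which its call begins. There is no depth.
- sign_off(): hands the job in; it is judged then, once.
The state is a dict: "clock": time; "qpos": joint angles; "joint_velocities": joint speeds; "joint_torque": joint torques, N m; "tcp_pos": TCP position; "eef_rot": TCP orientation; "wrist_force": force on the tool from outside, world axes, zero at the start; "torque": the same for the moment, N m; "opening": finger opening in m; "gripper_force": force on a finger pad.
Only numpy, scipy, OpenCV 4.12 (cv2) and the standard library are available. Lean on these libraries where they do the work, as an engineer would, in place of code of your own. Each camera call takes 0.05 s, during which the arm holds its last target. There are 200 camera calls.

TASK

Just one of the three heater sleeves in the rack is still true; find it with the thicker plug gauge from the wooden stand, lowering it gently into the bores and never forcing it: in the true one it goes fully home, collar on the rim. Leave that sleeve in its pocket with the gauge standing home in it to mark it, and stand the two tight sleeves upright in the shallow steel tray. Leave everything else where it is.

Things in the scene. Friction and masses are not known exactly. Their poses are not given: they have to be found in the camera images.
- gauge: Go plug gauge, 0.20 kg, upright in a hole of the wooden stand; the thicker of the two there, in plug and handle. Steel plug 22.5 across, 42 long, nose tapering to 16.5 over its last 4; steel collar 32 across, 6 thick, which comes to rest on the rim when the plug is home; then a round handle 18 across, 52 long (48 to 100 above the nose end). Origin: centre of the nose end; z up to the handle.
- sleeve_a: Block-heater sleeve in a rack pocket: aluminium tube 38 across, 60 tall, with a white plastic liner that stays in it (0.11 kg in all). Bore 23.6 wide at the mouth (1 below the rim); in the one true sleeve it keeps that width all the way, in a tight one it narrows to 20.4 at a square step 18 to 32 below the rim. Any of the three may be the true one. Origin: centre of the underside; z up.
- sleeve_b: Block-heater sleeve in a rack pocket: aluminium tube 38 across, 60 tall, with a white plastic liner that stays in it (0.11 kg in all). Bore 23.6 wide at the mouth (1 below the rim); in the one true sleeve it keeps that width all the way, in a tight one it narrows to 20.4 at a square step 18 to 32 below the rim. Any of the three may be the true one. Origin: centre of the underside; z up.
- sleeve_c: Block-heater sleeve in a rack pocket: aluminium tube 38 across, 60 tall, with a white plastic liner that stays in it (0.11 kg in all). Bore 23.6 wide at the mouth (1 below the rim); in the one true sleeve it keeps that width all the way, in a tight one it narrows to 20.4 at a square step 18 to 32 below the rim. Any of the three may be the true one. Origin: centre of the underside; z up.
- rack: Grey plastic rack, fixed, 84 (x) by 244 (y) by 26 tall, with three blind round pockets 40.5 wide and 20 deep in a row along its y axis, 78 apart, so a sleeve standing in one rises 40 above the rack with about 1 of play sideways. Sleeve rims are 66 above the bench. A gauge pressed on a sleeve with over 40 N damages it. Origin: centre of the underside.
- rack_hole0 (a point): Mouth centre of the rack's pocket at its -y end, on the top face (26 above the bench).
- rack_hole1 (a point): Mouth centre of the rack's middle pocket.
- rack_hole2 (a point): Mouth centre of the rack's pocket at its +y end.
- stand: Wooden gauge stand, fixed, 140 (x) by 64 (y) by 52 tall, with two holes 26.5 wide and 47 deep, 70 apart along its x axis. A gauge hangs in a hole with its collar on the top face, nose end 10 above the bench. The other hole holds a slimmer gauge (plug 14 across, thinner and shorter handle). Origin: centre of the underside.
- stand_hole0 (a point): Mouth centre of the stand's -x hole, on the top face (52 above the bench).
- stand_hole1 (a point): Mouth centre of the stand's +x hole.
- slim_gauge: The slimmer plug gauge in the stand's other hole, not for this job: plug 14 in diameter and 42 long, same collar, handle only 11 across and 38 long. Origin: centre of the nose end.
- reject_tray: Shallow stainless tray for rejects, fixed and empty, 210 (x) by 130 (y) by 22 tall outside, walls and floor about 4 thick. Origin: centre of the underside.
- amber_bottle: Amber reagent bottle, 68 wide, 130 tall, a bystander. Origin: centre of its underside.
- clear_jar: Clear jar, 64 wide, 85 tall, a bystander. Origin: centre of its underside.
- beaker: Glass beaker, 64 wide, 85 tall, a bystander. Origin: centre of its underside.
- weigh_pan: Aluminium weighing pan, 90 wide, 12 tall, a bystander. Origin: centre of its underside.
- spatula: Steel spatula, 160 long, lying flat, a bystander. Origin: about its middle.
- vial: Capped glass vial, 22.5 wide, 75 tall, a bystander. Origin: centre of its underside.
There are look-alikes about, which are no part of the job. What is shaped like the sleeve_c but turquoise is not meant.

How it is judged (in metres and radians):
At the end, for the whole second after the job is handed in: The gauge stands in a sleeve, collar within 3 mm of the rim, and that sleeve on a rack pocket floor (6 mm, 0.08 rad); the other two upright (0.12 rad) on the tray floor, within 90 mm (x) and 50 mm (y) of its centre; all let go and at rest (((((horizontal distance between sleeve_a and rack_hole0 below 0.006 m or horizontal distance between sleeve_a and rack_hole1 below 0.006 m or horizontal distance between sleeve_a and rack_hole2 below 0.006 m) and height (world z) of sleeve_a below 0.01 m and angle between sleeve_a's own z axis and vertical below 0.08 rad and linear speed of each of sleeve_a, gauge below 0.02 m/s and z of gauge in the frame of sleeve_a below 0.021 m and horizontal distance between gauge and sleeve_a below 0.006 m and angle between the z axis of gauge and the z axis of sleeve_a, either way round below 0.08 rad) and (x of sleeve_b in the frame of reject_tray between -0.09 and 0.09 m and y of sleeve_b in the frame of reject_tray between -0.05 and 0.05 m and height (world z) of sleeve_b below 0.01 m and angle between sleeve_b's own z axis and vertical below 0.12 rad and linear speed of sleeve_b below 0.02 m/s) and (x of sleeve_c in the frame of reject_tray between -0.09 and 0.09 m and y of sleeve_c in the frame of reject_tray between -0.05 and 0.05 m and height (world z) of sleeve_c below 0.01 m and angle between sleeve_c's own z axis and vertical below 0.12 rad and linear speed of sleeve_c below 0.02 m/s)) or (((horizontal distance between sleeve_b and rack_hole0 below 0.006 m or horizontal distance between sleeve_b and rack_hole1 below 0.006 m or horizontal distance between sleeve_b and rack_hole2 below 0.006 m) and height (world z) of sleeve_b below 0.01 m and angle between sleeve_b's own z axis and vertical below 0.08 rad and linear speed of each of sleeve_b, gauge below 0.02 m/s and z of gauge in the frame of sleeve_b below 0.021 m and horizontal distance between gauge and sleeve_b below 0.006 m and angle between the z axis of gauge and the z axis of sleeve_b, either way round below 0.08 rad) and (x of sleeve_a in the frame of reject_tray between -0.09 and 0.09 m and y of sleeve_a in the frame of reject_tray between -0.05 and 0.05 m and height (world z) of sleeve_a below 0.01 m and angle between sleeve_a's own z axis and vertical below 0.12 rad and linear speed of sleeve_a below 0.02 m/s) and (x of sleeve_c in the frame of reject_tray between -0.09 and 0.09 m and y of sleeve_c in the frame of reject_tray between -0.05 and 0.05 m and height (world z) of sleeve_c below 0.01 m and angle between sleeve_c's own z axis and vertical below 0.12 rad and linear speed of sleeve_c below 0.02 m/s)) or (((horizontal distance between sleeve_c and rack_hole0 below 0.006 m or horizontal distance between sleeve_c and rack_hole1 below 0.006 m or horizontal distance between sleeve_c and rack_hole2 below 0.006 m) and height (world z) of sleeve_c below 0.01 m and angle between sleeve_c's own z axis and vertical below 0.08 rad and linear speed of each of sleeve_c, gauge below 0.02 m/s and z of gauge in the frame of sleeve_c below 0.021 m and horizontal distance between gauge and sleeve_c below 0.006 m and angle between the z axis of gauge and the z axis of sleeve_c, either way round below 0.08 rad) and (x of sleeve_a in the frame of reject_tray between -0.09 and 0.09 m and y of sleeve_a in the frame of reject_tray between -0.05 and 0.05 m and height (world z) of sleeve_a below 0.01 m and angle between sleeve_a's own z axis and vertical below 0.12 rad and linear speed of sleeve_a below 0.02 m/s) and (x of sleeve_b in the frame of reject_tray between -0.09 and 0.09 m and y of sleeve_b in the frame of reject_tray between -0.05 and 0.05 m and height (world z) of sleeve_b below 0.01 m and angle between sleeve_b's own z axis and vertical below 0.12 rad and linear speed of sleeve_b below 0.02 m/s)))); the robot touches nothing.
It fails at once if the gauge is forced: it presses on a sleeve's rim, or through the sleeve on the rack, with more than 40 N ((contact force between sleeve_a and gauge above 40 N or (contact force between sleeve_a and rack above 40 N and horizontal distance between gauge and sleeve_a below 0.012 m)) or (contact force between sleeve_b and gauge above 40 N or (contact force between sleeve_b and rack above 40 N and horizontal distance between gauge and sleeve_b below 0.012 m)) or (contact force between sleeve_c and gauge above 40 N or (contact force between sleeve_c and rack above 40 N and horizontal distance between gauge and sleeve_c below 0.012 m))).
It fails at once if a bystander is moved by more than 40 mm (distance of any of slim_gauge, amber_bottle, clear_jar, beaker, weigh_pan, spatula, vial from where it was at the start of the episode above 0.04 m).
It also fails if it takes over 72 s, if anything falls off the work surface, if the arm or the gripper's body presses on something with over 40 N, if the wrist force passes 120 N, or if a joint passes its speed limit or range.

## Working session

There is one attempt and no reset: what is moved stays moved. The work goes in short steps, Python scripts to look and compute and a tool call to move; the robot and the scene stay as the last step left them, time stands still between calls to the robot, and variables do not carry over. Pictures are saved under pics/ and viewed, at most 10 in all, crops included, and the job is handed in when it is done.

Besides the shell and the picture viewer there is one more tool, called after "Emit:" as name(argument=value, ...) on one line, values as JSON. servo_tool: Moves the arm, as the interface text tells. Its arguments: {"type":"object","properties":{"deltas":{"type":"array"}},"required":["deltas"]}

```bash
mkdir -p pics; cat > h.py <<'E'
from bench import state,get_image,sign_off,ctrl
import numpy as np,cv2
def grab(n,fn=None):
    d=get_image(n)
    if fn: cv2.imwrite('pics/'+fn,d['image'][:,:,::-1])
    return d
def ray(d,uv):
    K=np.array(d['intrinsics'],float);D=np.array(d['distortion'],float)
    p=cv2.undistortPoints(np.array([[uv]],float),K,D)[0,0]
    E=np.array(d['extrinsics']);R=E[:3,:3];t=E[:3,3]
    return -R.T@t, R.T@np.array([p[0],-p[1],-1.])
def onz(d,uv,z):
    c,v=ray(d,uv);return c+v*(z-c[2])/v[2]
def proj(d,P):
    E=np.array(d['extrinsics']);q=E[:3,:3]@np.array(P,float)+E[:3,3]
    q=q*[1,-1,-1]
    return cv2.projectPoints(q[None],np.zeros(3),np.zeros(3),np.array(d['intrinsics'],float),np.array(d['distortion'],float))[0][0,0]
E
python3 - <<'E'
from h import *
for n in('top','side'):
    d=grab(n,n+'0.png');print(n,ray(d,(320,200)),np.array(d['intrinsics']).tolist())
print(state(),ctrl.grip_depth)
E
```

```text
top (array([ 0.40639784, -0.01409697,  1.13276696]), array([ 0.12056578,  0.01798837, -0.99272524])) [[443.3591087922295, 0.0, 326.134505429734], [0.0, 443.3591087922295, 194.19200310259475], [0.0, 0.0, 1.0]]
side (array([0.11970421, 0.64387183, 0.70517201]), array([ 0.42805998, -0.64974983, -0.6282306 ])) [[493.4548642690132, 0.0, 319.37740874051434], [0.0, 493.4548642690132, 195.5238596869774], [0.0, 0.0, 1.0]]
{'clock': 0.1, 'qpos': array([60.15050551, 30.77344148, -0.25470259, 88.16046654,  0.14901466,
       61.15171385, -4.07734293]), 'joint_velocities': array([-0.05597758, -0.0583103 , -0.04516959, -0.18775713,  0.06594004,
       -0.00849779,  0.0468303 ]), 'joint_torque': array([ 3.18306877e-03, -5.72083354e+01,  9.94205251e-01, -2.52232486e+01,
       -5.61643811e-02,  1.35185866e-02,  1.12378143e-05]), 'tcp_pos': array([ 0.28528602, -0.58347615,  0.2379545 ]), 'eef_rot': array([-1.79914932e+02,  6.16208816e-03,  2.60630889e+01]), 'wrist_force': array([ 1.334404  , -0.54613872,  0.31935844]), 'torque': array([0.04311368, 0.00425183, 0.03929998]), 'gripper_force': 0.0, 'opening': 0.08768454131378146} 0.0187
```

View pics/top0.png

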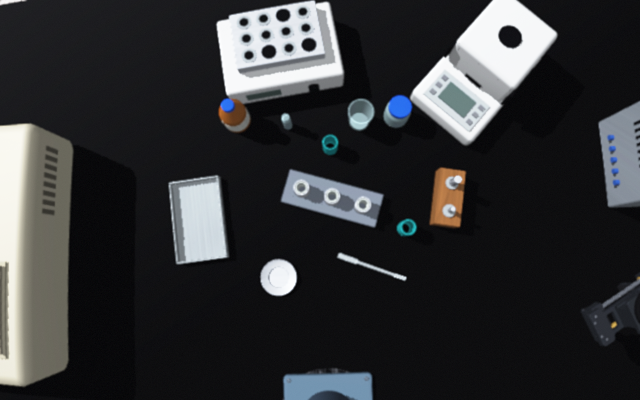

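View pics/side0.png

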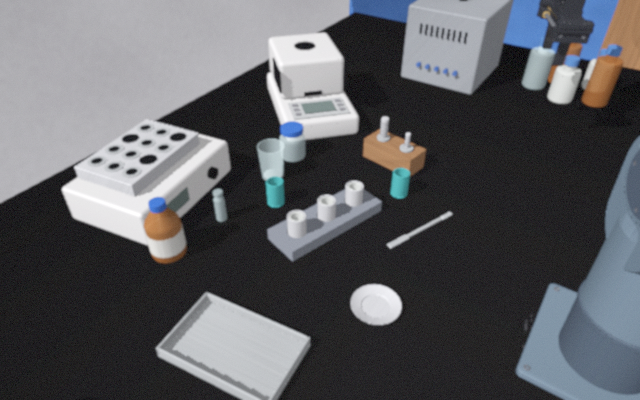

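The top view shows the sleeves near (302,187), (332,196) and (363,204). The stand is at (448,198), with the thicker gauge at the upper (455,181), and the tray is at (199,220). The side view agrees: the thicker gauge is at (384,128).

```bash
python3 - <<'E'
from h import *
d=grab('top');im=d['image'];s=grab('side');
a=cv2.resize(im[160:240,270:480,::-1],None,fx=3.8,fy=3.8,interpolation=cv2.INTER_CUBIC)
b=cv2.resize(s['image'][110:220,260:440,::-1],None,fx=2.6,fy=2.6,interpolation=cv2.INTER_CUBIC)
c=np.zeros((a.shape[0]+b.shape[0],800,3),np.uint8);c[:a.shape[0],:a.shape[1]]=a[:, :800];c[a.shape[0]:,:b.shape[1]]=b
cv2.imwrite('pics/c1.png',c)
def blobs(d,m,box,amin):
    x0,y0,x1,y1=box;mm=np.zeros_like(m);mm[y0:y1,x0:x1]=m[y0:y1,x0:x1]
    cs,_=cv2.findContours(mm,cv2.RETR_EXTERNAL,cv2.CHAIN_APPROX_NONE)
    return [c for c in cs if cv2.contourArea(c)>amin]
hsv=cv2.cvtColor(im,cv2.COLOR_RGB2HSV)
w=((hsv[...,2]>190)&(hsv[...,1]<40)).astype(np.uint8)
for c in blobs(d,w,(270,165,480,240),15):
    e=cv2.minEnclosingCircle(c);print('white',e,cv2.contourArea(c),cv2.boundingRect(c),onz(d,e[0],.066).round(4))
# grey rack
g=((hsv[...,2]>70)&(hsv[...,1]<90)).astype(np.uint8)
for c in blobs(d,g,(275,165,390,235),500):
    r=cv2.minAreaRect(c);bp=cv2.boxPoints(r);print('rack',r,[onz(d,p,.026).round(4)[:2].tolist() for p in bp],onz(d,r[0],.026).round(4))
for c in blobs(d,g,(150,165,240,275),500):
    r=cv2.minAreaRect(c);bp=cv2.boxPoints(r);print('tray',r,[onz(d,p,.022).round(4)[:2].tolist() for p in bp],onz(d,r[0],.022).round(4))
o=((hsv[...,0]<20)&(hsv[...,1]>80)&(hsv[...,2]>80)).astype(np.uint8)
for c in blobs(d,o,(400,150,500,250),300):
    r=cv2.minAreaRect(c);bp=cv2.boxPoints(r);print('stand',r,[onz(d,p,.052).round(4)[:2].tolist() for p in bp],onz(d,r[0],.052).round(4))
E
```

```text
white ((448.70001220703125, 209.6999969482422), 5.948196887969971) 61.5 (443, 204, 12, 12) [ 0.5028 -0.3074  0.066 ]
white ((362.5516052246094, 203.35806274414062), 8.384051322937012) 185.5 (355, 196, 16, 16) [ 0.5247 -0.0976  0.066 ]
white ((331.5, 195.0), 8.20071029663086) 177.5 (324, 187, 16, 17) [ 0.5474 -0.023   0.066 ]
white ((300.5, 186.5), 8.276573181152344) 185.5 (293, 179, 16, 16) [0.5705 0.0518 0.066 ]
white ((450.5, 182.5), 5.700977325439453) 24.5 (446, 177, 7, 12) [ 0.5696 -0.3163  0.066 ]
white ((457.5, 178.5), 3.8079864978790283) 35.5 (454, 176, 8, 7) [ 0.5791 -0.3345  0.066 ]
rack ((331.71002197265625, 197.645263671875), (98.32484436035156, 34.90423583984375), 15.376252174377441) [[0.5401, 0.1076], [0.6257, 0.0828], [0.5516, -0.1551], [0.4676, -0.1282]] [ 0.5459 -0.0237  0.026 ]
tray ((197.10606384277344, 219.4309844970703), (84.46629333496094, 53.11213684082031), 83.50065612792969) [[0.6038, 0.404], [0.6149, 0.2645], [0.4006, 0.2399], [0.3879, 0.3759]] [0.5006 0.32   0.022 ]
stand ((447.54034423828125, 196.79005432128906), (30.575008392333984, 57.84748840332031), 6.115502834320068) [[0.4706, -0.2606], [0.6135, -0.2847], [0.6032, -0.3616], [0.46, -0.336]] [ 0.5362 -0.3104  0.052 ]
```

View pics/c1.png

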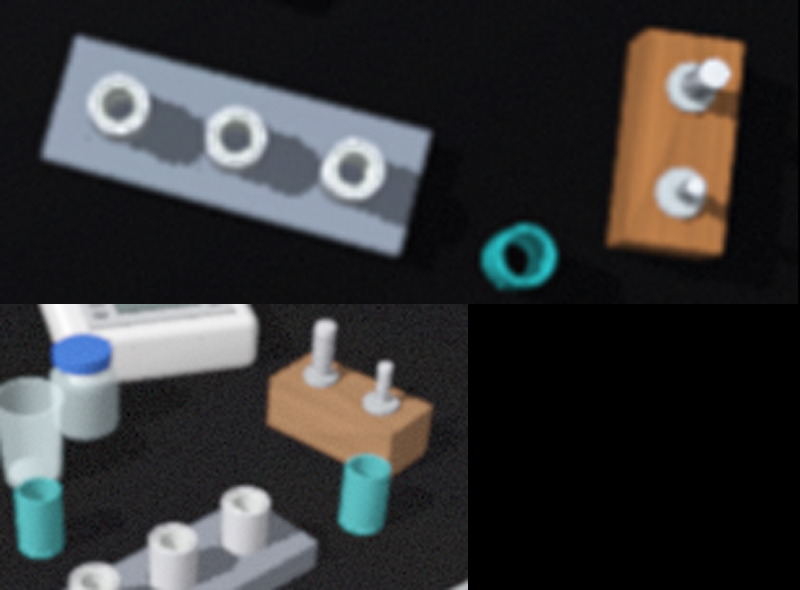

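The crops show the sleeve bores clearly. The thick gauge's handle top is at about (457.9,179) in the top view and its collar at (451.6,182.6). In the side view the handle top is at about (385,118) and the collar at (383.5,138). I'll cross-check these with two-view rays.

```bash
python3 - <<'E'
from h import *
d=grab('top');s=grab('side')
def two(u,v):
    c1,a=ray(d,u);c2,b=ray(s,v);t=np.linalg.lstsq(np.c_[a,-b],c2-c1,rcond=None)[0]
    p,q=c1+a*t[0],c2+b*t[1];return ((p+q)/2).round(4),round(np.linalg.norm(p-q),4)
print('handle',onz(d,(457.9,178.9),.110).round(4),onz(s,(385,118.5),.110).round(4),two((457.9,178.9),(385,118.5)))
print('collar',onz(d,(451.6,182.6),.057).round(4),onz(s,(383.5,137.7),.057).round(4))
print('slimcol',onz(d,(270+681/3.8,160+193/3.8),.057).round(4),onz(s,(260+381/2.6,110+100/2.6),.057).round(4))
# bore centres: dark-weighted centroid in a window inside the rim, side: white rim
g=cv2.cvtColor(d['image'],cv2.COLOR_RGB2GRAY).astype(float)
for (u,v),sv in zip([(362.5,203.4),(331.5,195),(300.5,186.5)],[(355,185),(326.5,200.8),(296.5,215)]):
    Y,X=np.mgrid[:400,:640];w=(np.hypot(X-u,Y-v)<6)*np.clip(200-g,0,None)
    b=(w*X).sum()/w.sum(),(w*Y).sum()/w.sum()
    print(np.round(b,2),'bore',onz(d,b,.062).round(4),'side',onz(s,sv,.066).round(4),two(b,sv))
E
```

```text
handle [ 0.571  -0.3222  0.11  ] [ 0.5673 -0.3199  0.11  ] (array([ 0.5703, -0.3234,  0.1075]), np.float64(0.0024))
collar [ 0.5707 -0.3216  0.057 ] [ 0.5658 -0.3188  0.057 ]
slimcol [ 0.5009 -0.311   0.057 ] [ 0.497  -0.3059  0.057 ]
[362.3  204.09] bore [ 0.5234 -0.0972  0.062 ] side [ 0.521  -0.1014  0.066 ] (array([ 0.521 , -0.0974,  0.0688]), np.float64(0.0037))
[331.55 195.54] bore [ 0.5466 -0.0231  0.062 ] side [ 0.5426 -0.0224  0.066 ] (array([ 0.545 , -0.0237,  0.0643]), np.float64(0.0027))
[300.78 187.17] bore [0.5694 0.0514 0.062 ] side [0.5679 0.0482 0.066 ] (array([0.5675, 0.0505, 0.0681]), np.float64(0.0022))
```

```bash
cat >> h.py <<'E'
from scipy.spatial.transform import Rotation as Ro
def go(x,y,z,yaw=None):
    s=state();R=Ro.from_euler('xyz',s['eef_rot'],degrees=True)
    print('t',round(s['clock'],2),'pos',s['tcp_pos'].round(4),'rot',s['eef_rot'].round(2),'F',s['wrist_force'].round(1),'open',round(s['opening'],4))
    print('xyz cm',(R.inv().apply(np.array([x,y,z])-s['tcp_pos'])*100).round(2))
    if yaw is not None:print('ang',(R.inv()*Ro.from_euler('xyz',[180,0,yaw],degrees=True)).as_rotvec(degrees=True).round(2))
E
python3 -c "
from h import *
go(.5695,-.3215,.15,-8.6)"
```

```text
t 0.3 pos [ 0.2854 -0.5838  0.2384] rot [-179.97    0.     26.06] F [-0.7 -0.4  0.7] open 0.0881
xyz cm [ 37.04 -11.08   8.84]
ang [-3.000e-02  1.000e-02  3.466e+01]
```

Emit:
servo_tool(deltas=[{"fingers":5,"xyz":[5,-1.5,0],"angular":[0,0,5]},{"fingers":5,"xyz":[10,-3,0],"angular":[0,0,10]},{"fingers":5,"xyz":[15,-4.5,0],"angular":[0,0,15]},{"fingers":5,"xyz":[20,-6,0],"angular":[0,0,20]},{"fingers":5,"xyz":[25,-7.5,1],"angular":[0,0,25]},{"fingers":5,"xyz":[30,-9,3],"angular":[0,0,30]},{"fingers":5,"xyz":[34,-10.2,5],"angular":[0,0,34.6]},{"fingers":5,"xyz":[37,-11.1,7],"angular":[0,0,34.6]},{"fingers":5,"xyz":[37,-11.1,8.8],"angular":[0,0,34.6]},{"fingers":5,"xyz":[37,-11.1,8.8],"angular":[0,0,34.6]},{"fingers":5,"xyz":[37,-11.1,8.8],"angular":[0,0,34.6]}])

```text
clock: 1.4
tcp_pos: [0.5683, -0.3229, 0.151]
eef_rot: [179.9, 0.0, -8.6]
wrist_force: [-0.3, -0.2, 0.2]
opening: 0.0501
gripper_force: 0.0
```

```bash
python3 -c "
from h import *
go(.5695,-.3215,.068,-8.6)
d=grab('side');print(proj(d,state()['tcp_pos']))
s=cv2.resize(d['image'][50:200,300:500,::-1],None,fx=3.5,fy=3.5,interpolation=cv2.INTER_CUBIC);cv2.imwrite('pics/s2.png',s)"
```

```text
t 1.4 pos [ 0.5683 -0.3229  0.151 ] rot [ 1.7995e+02  5.0000e-02 -8.6200e+00] F [-0.3 -0.2  0.2] open 0.0501
xyz cm [ 0.1  -0.16  8.3 ]
ang [ 0.05  0.05 -0.02]
[386.74782322 102.13158676]
```

View pics/s2.png

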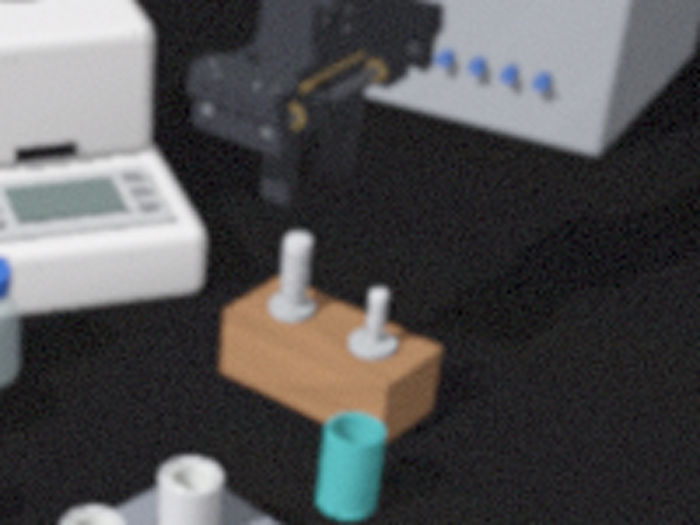

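The fingers straddle the handle in the side view: handle top at crop (298,235), with the projected TCP above it at crop (303,182). I'll descend and grip.

Emit:
servo_tool(deltas=[{"fingers":5,"xyz":[0.1,-0.15,3],"angular":[0,0,0]},{"fingers":5,"xyz":[0.1,-0.15,6],"angular":[0,0,0]},{"fingers":5,"xyz":[0.1,-0.15,8.3],"angular":[0,0,0]},{"fingers":5,"xyz":[0.1,-0.15,8.3],"angular":[0,0,0]},{"fingers":0,"xyz":[0.1,-0.15,8.3],"angular":[0,0,0]},{"fingers":0,"xyz":[0.1,-0.15,8.3],"angular":[0,0,0]},{"fingers":0,"xyz":[0.1,-0.15,8.3],"angular":[0,0,0]},{"fingers":0,"xyz":[0.1,-0.15,8.3],"angular":[0,0,0]},{"fingers":0,"xyz":[0.1,-0.15,8.3],"angular":[0,0,0]}])

```text
clock: 2.35
tcp_pos: [0.571, -0.3209, 0.0688]
eef_rot: [180.0, -0.1, -8.5]
wrist_force: [-1.7, -0.7, 5.2]
opening: 0.0168
gripper_force: 30.0
```

Emit:
servo_tool(deltas=[{"fingers":0,"xyz":[0,0,-3],"angular":[0,0,0]},{"fingers":0,"xyz":[0,0,-6],"angular":[0,0,0]},{"fingers":0,"xyz":[0,0,-8],"angular":[0,0,0]},{"fingers":0,"xyz":[0,0,-8],"angular":[0,0,0]}])

```text
clock: 2.75
tcp_pos: [0.5721, -0.3212, 0.1507]
eef_rot: [179.9, -0.3, -8.5]
wrist_force: [-0.0, -0.3, -1.2]
opening: 0.0171
gripper_force: 30.0
```

```bash
python3 -c "
from h import *
go(.5225,-.0975,.143,-8.6)"
```

```text
t 2.75 pos [ 0.5721 -0.3212  0.1507] rot [179.91  -0.29  -8.54] F [-0.  -0.3 -1.2] open 0.0171
xyz cm [ -8.23 -21.39   0.69]
ang [ 0.09 -0.29  0.06]
```

Emit:
servo_tool(deltas=[{"fingers":0,"xyz":[-1.4,-3.6,0],"angular":[0,0,0]},{"fingers":0,"xyz":[-2.8,-7.2,0],"angular":[0,0,0]},{"fingers":0,"xyz":[-4.2,-10.8,0],"angular":[0,0,0]},{"fingers":0,"xyz":[-5.6,-14.4,0],"angular":[0,0,0]},{"fingers":0,"xyz":[-7,-18,0],"angular":[0,0,0]},{"fingers":0,"xyz":[-8.2,-21.4,0.3],"angular":[0,0,0]},{"fingers":0,"xyz":[-8.2,-21.4,0.7],"angular":[0,0,0]},{"fingers":0,"xyz":[-8.2,-21.4,0.7],"angular":[0,0,0]},{"fingers":0,"xyz":[-8.2,-21.4,0.7],"angular":[0,0,0]}])

```text
clock: 3.65
tcp_pos: [0.5207, -0.0977, 0.14]
eef_rot: [180.0, 0.1, -8.6]
wrist_force: [-0.4, -0.4, -1.2]
opening: 0.0174
gripper_force: 30.0
```

```bash
python3 -c "
from h import *
go(.5225,-.0975,.143,-8.6)
p=state()['tcp_pos']
d=grab('side');print('nose expected px',proj(d,p+[0,0,-.0588]),'rim',proj(d,[p[0],p[1],.066]))
s=cv2.resize(d['image'][110:240,280:410,::-1],None,fx=4.5,fy=4.5,interpolation=cv2.INTER_CUBIC);cv2.imwrite('pics/s3.png',s)"
```

```text
t 3.65 pos [ 0.5207 -0.0977  0.14  ] rot [ 1.7995e+02  6.0000e-02 -8.6200e+00] F [-0.4 -0.4 -1.2] open 0.0174
xyz cm [ 0.18 -0.05 -0.3 ]
ang [ 0.05  0.06 -0.02]
nose expected px [354.58711566 180.19887027] rim [354.26192718 185.91846661]
```

View pics/s3.png

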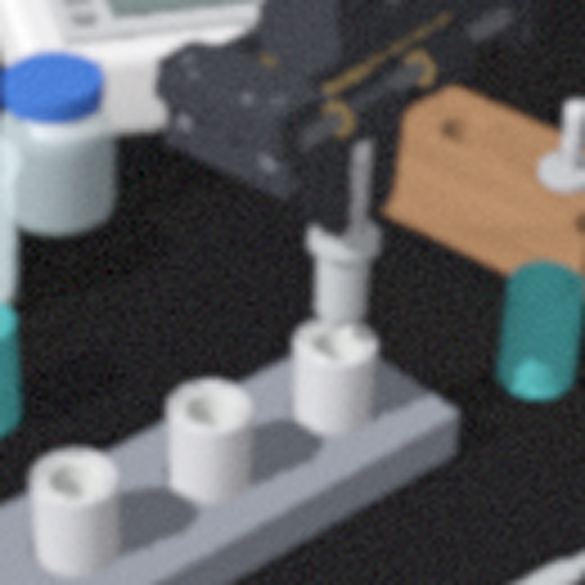

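The gauge hangs over the sleeve at the -y end: plug centre at crop column about 341, against about 335 for the sleeve. I'll measure this more finely.

```bash
cat > col.py <<'E'
from h import *
# lateral offset gauge-sleeve from edges at half brightness along rows of the side view
def edges(g,row,c,half=16):
    p=g[row-1:row+2].mean(0);x=np.arange(c-half,c+half+1);v=np.interp(x,np.arange(640),p)
    xs=np.arange(c-half,c+half,.05);vs=np.interp(xs,x,v);i0=np.argmin(abs(xs-c));t=T
    l=i0
    while l>0 and vs[l]>t:l-=1
    r=i0
    while r<len(xs)-1 and vs[r]>t:r+=1
    return xs[l],xs[r]
T=95
d=grab('side');g=cv2.cvtColor(d['image'],cv2.COLOR_RGB2GRAY).astype(float)
p=state()['tcp_pos'];print(p.round(4))
for row in (172,174,176,178,190,192,194,196,198):
    l,r=edges(g,row,355);print(row,round(l,2),round(r,2),'c',round((l+r)/2,2),'w',round(r-l,2), g[row,345:365:3].round())
for z in (.09,.1,.11):print(z,proj(d,[p[0],p[1],z]).round(2))
for z in (.03,.045,.06):print(z,proj(d,[.523,-.0975,z]).round(2))
E
python3 col.py; python3 -c "
from h import *
d=grab('top','t4.png')
cv2.imwrite('pics/t4c.png',cv2.resize(d['image'][150:250,270:420,::-1],None,fx=4,fy=4,interpolation=cv2.INTER_CUBIC))"
```

```text
[ 0.521  -0.098   0.1404]
172 349.2 360.9 c 355.05 w 11.7 [ 37.  41. 188. 195. 167. 123.  43.]
174 349.2 360.75 c 354.98 w 11.55 [ 35.  34. 189. 192. 167. 119.  33.]
176 349.05 360.65 c 354.85 w 11.6 [ 37.  52. 192. 192. 165. 114.  29.]
178 349.1 360.5 c 354.8 w 11.4 [ 29.  45. 189. 192. 163. 113.  42.]
190 341.2 363.9 c 352.55 w 22.7 [181. 221. 229. 211. 217. 183. 116.]
192 339.0 365.5 c 352.25 w 26.5 [187. 218. 214. 204. 180. 153. 110.]
194 339.0 368.5 c 353.75 w 29.5 [189. 218. 214. 199. 177. 151. 111.]
196 339.0 370.95 c 354.98 w 31.95 [189. 216. 212. 199. 177. 152. 109.]
198 339.0 370.95 c 354.98 w 31.95 [187. 219. 213. 197. 172. 150. 111.]
0.09 [354.71 176.73]
0.1 [354.93 172.88]
0.11 [355.15 168.98]
0.03 [352.54 198.72]
0.045 [352.84 193.32]
0.06 [353.14 187.83]
```

View pics/t4c.png

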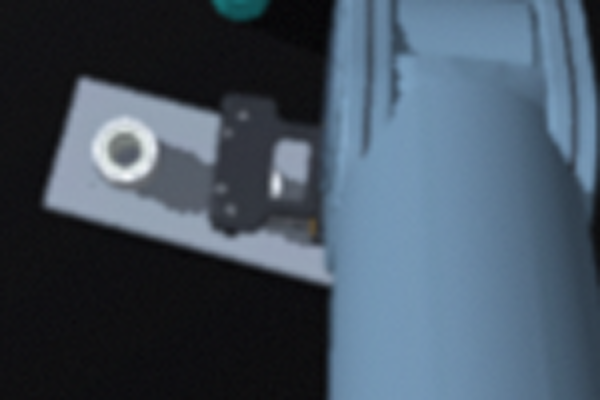

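The top view is occluded by the arm, so only the side view is usable here. I'll take the sleeve's edges from gradients in it.

```bash
python3 - <<'E'
from h import *
d=grab('side');im=d['image'];p=state()['tcp_pos']
for row in (190,194,198,200):
    print(row,im[row-1:row+2,338:372].mean((0,2)).round().astype(int).tolist())
for row in (194,198): print('sat',(im[row,338:372].max(1).astype(int)-im[row,338:372].min(1)).tolist())
print('cols of tcp at z',[(z,proj(d,[p[0],p[1],z]).round(2).tolist()) for z in(.03,.045,.06,.066)])
E
```

```text
190 [45, 62, 73, 92, 109, 127, 149, 182, 209, 218, 222, 223, 226, 225, 217, 207, 206, 209, 214, 213, 210, 199, 184, 169, 146, 120, 94, 75, 59, 48, 42, 36, 36, 34]
194 [157, 161, 162, 163, 163, 163, 171, 191, 211, 218, 219, 219, 219, 214, 210, 205, 200, 194, 188, 179, 169, 161, 151, 146, 132, 113, 105, 101, 105, 104, 99, 95, 86, 71]
198 [163, 163, 163, 161, 163, 158, 164, 189, 210, 218, 219, 220, 217, 213, 208, 204, 199, 192, 185, 175, 166, 158, 150, 140, 126, 111, 105, 103, 103, 105, 104, 106, 106, 117]
200 [163, 163, 163, 162, 162, 157, 160, 185, 210, 219, 220, 219, 217, 212, 208, 204, 197, 191, 183, 173, 163, 155, 149, 138, 123, 107, 106, 109, 111, 117, 123, 130, 136, 147]
sat [17, 15, 15, 16, 17, 16, 13, 9, 5, 6, 5, 4, 5, 6, 6, 4, 5, 4, 5, 4, 4, 5, 4, 5, 7, 10, 11, 9, 10, 10, 12, 9, 12, 6]
sat [16, 16, 17, 15, 17, 15, 11, 9, 5, 5, 5, 5, 5, 5, 3, 6, 2, 4, 4, 5, 5, 4, 5, 4, 6, 7, 12, 12, 12, 10, 14, 11, 9, 12]
cols of tcp at z [(0.03, [353.33, 198.98]), (0.045, [353.63, 193.58]), (0.06, [353.94, 188.08]), (0.066, [354.07, 185.86])]
```

Emit:
servo_tool(deltas=[{"fingers":0,"xyz":[0.05,0,0.5],"angular":[0,0,0]},{"fingers":0,"xyz":[0.05,0,1.0],"angular":[0,0,0]},{"fingers":0,"xyz":[0.05,0,1.3],"angular":[0,0,0]},{"fingers":0,"xyz":[0.05,0,1.5],"angular":[0,0,0]},{"fingers":0,"xyz":[0.05,0,1.65],"angular":[0,0,0]},{"fingers":0,"xyz":[0.05,0,1.75],"angular":[0,0,0]},{"fingers":0,"xyz":[0.05,0,1.75],"angular":[0,0,0]}])

```text
clock: 4.55
tcp_pos: [0.5215, -0.0966, 0.1232]
eef_rot: [180.0, 0.0, -8.5]
wrist_force: [-0.0, -1.1, -2.2]
opening: 0.0172
gripper_force: 30.0
```

Emit:
servo_tool(deltas=[{"fingers":0,"xyz":[0,0,0.1],"angular":[0,0,0]},{"fingers":0,"xyz":[0,0,0.2],"angular":[0,0,0]},{"fingers":0,"xyz":[0,0,0.3],"angular":[0,0,0]},{"fingers":0,"xyz":[0,0,0.3],"angular":[0,0,0]}])

```text
clock: 4.95
tcp_pos: [0.5215, -0.0966, 0.1201]
eef_rot: [180.0, 0.0, -8.5]
wrist_force: [0.3, -0.5, -2.1]
opening: 0.0171
gripper_force: 30.0
```

Emit:
servo_tool(deltas=[{"fingers":0,"xyz":[0,0,0.2],"angular":[0,0,0]},{"fingers":0,"xyz":[0,0,0.4],"angular":[0,0,0]},{"fingers":0,"xyz":[0,0,0.6],"angular":[0,0,0]},{"fingers":0,"xyz":[0,0,0.8],"angular":[0,0,0]},{"fingers":0,"xyz":[0,0,1.0],"angular":[0,0,0]},{"fingers":0,"xyz":[0,0,1.1],"angular":[0,0,0]},{"fingers":0,"xyz":[0,0,1.1],"angular":[0,0,0]}])

```text
clock: 5.65
tcp_pos: [0.5214, -0.0966, 0.109]
eef_rot: [180.0, 0.0, -8.5]
wrist_force: [0.6, -0.3, -2.3]
opening: 0.0168
gripper_force: 30.0
```

Emit:
servo_tool(deltas=[{"fingers":0,"xyz":[0,0,0.1],"angular":[0,0,0]},{"fingers":0,"xyz":[0,0,0.2],"angular":[0,0,0]},{"fingers":0,"xyz":[0,0,0.3],"angular":[0,0,0]},{"fingers":0,"xyz":[0,0,0.3],"angular":[0,0,0]}])

```text
clock: 6.05
tcp_pos: [0.5215, -0.0966, 0.1061]
eef_rot: [180.0, 0.0, -8.5]
wrist_force: [0.0, -0.5, -1.4]
opening: 0.017
gripper_force: 30.0
```

Emit:
servo_tool(deltas=[{"fingers":0,"xyz":[0,0,0.1],"angular":[0,0,0]},{"fingers":0,"xyz":[0,0,0.2],"angular":[0,0,0]},{"fingers":0,"xyz":[0,0,0.2],"angular":[0,0,0]}])

```text
clock: 6.35
tcp_pos: [0.5215, -0.0966, 0.1041]
eef_rot: [180.0, 0.0, -8.5]
wrist_force: [0.1, 1.4, -2.3]
opening: 0.0167
gripper_force: 30.0
```

Emit:
servo_tool(deltas=[{"fingers":0,"xyz":[0,0,0.1],"angular":[0,0,0]},{"fingers":0,"xyz":[0,0,0.2],"angular":[0,0,0]},{"fingers":0,"xyz":[0,0,0.2],"angular":[0,0,0]}])

```text
clock: 6.65
tcp_pos: [0.5217, -0.0967, 0.1022]
eef_rot: [180.0, -0.0, -8.5]
wrist_force: [0.2, -0.4, -1.1]
opening: 0.017
gripper_force: 30.0
```

Emit:
servo_tool(deltas=[{"fingers":0,"xyz":[0,0,0.1],"angular":[0,0,0]},{"fingers":0,"xyz":[0,0,0.2],"angular":[0,0,0]},{"fingers":0,"xyz":[0,0,0.2],"angular":[0,0,0]}])

```text
clock: 6.95
tcp_pos: [0.5225, -0.097, 0.1012]
eef_rot: [180.0, -0.1, -8.6]
wrist_force: [-2.1, -1.2, 8.3]
opening: 0.0171
gripper_force: 30.0
```

Contact at 23.6 mm depth with about 10 N, which puts the step at roughly 21 mm: this sleeve is tight. On to the middle sleeve.

Emit:
servo_tool(deltas=[{"fingers":0,"xyz":[0,0,-1.2],"angular":[0,0,0]},{"fingers":0,"xyz":[0,0,-2.8],"angular":[0,0,0]},{"fingers":0,"xyz":[0,0,-3.8],"angular":[0,0,0]},{"fingers":0,"xyz":[0,0,-3.8],"angular":[0,0,0]},{"fingers":0,"xyz":[0.4,-2.5,-3.8],"angular":[0,0,0]},{"fingers":0,"xyz":[0.8,-5,-3.8],"angular":[0,0,0]},{"fingers":0,"xyz":[1.15,-7.7,-3.8],"angular":[0,0,0]},{"fingers":0,"xyz":[1.15,-7.7,-3.8],"angular":[0,0,0]},{"fingers":0,"xyz":[1.15,-7.7,-3.8],"angular":[0,0,0]},{"fingers":0,"xyz":[1.15,-7.7,-3.8],"angular":[0,0,0]}])

```text
clock: 7.95
tcp_pos: [0.5437, -0.0233, 0.1378]
eef_rot: [179.9, 0.1, -8.6]
wrist_force: [-0.7, -0.6, -1.7]
opening: 0.0171
gripper_force: 30.0
```

```bash
python3 - <<'E'
from h import *
go(.5444,-.0219,.124,-8.6)
d=grab('side');im=d['image'].mean(2);p=state()['tcp_pos']
print([(z,proj(d,[p[0],p[1],z]).round(1).tolist()) for z in(.04,.066,.09,.1,.11)])
for r in (184,188,192,210,214):print(r,im[r-1:r+2,312:345].mean(0).round().astype(int).tolist())
E
```

```text
t 7.95 pos [ 0.5437 -0.0233  0.1378] rot [ 1.7995e+02  6.0000e-02 -8.6100e+00] F [-0.7 -0.6 -1.7] open 0.0171
xyz cm [ 0.05 -0.15  1.38]
ang [ 0.05  0.06 -0.01]
[(0.04, [326.2, 210.0]), (0.066, [326.3, 200.3]), (0.09, [326.4, 191.1]), (0.1, [326.5, 187.2]), (0.11, [326.5, 183.3])]
184 [37, 33, 37, 34, 37, 32, 38, 41, 81, 148, 191, 203, 199, 192, 181, 170, 160, 153, 146, 137, 118, 87, 47, 36, 34, 37, 37, 31, 39, 31, 36, 36, 67]
188 [36, 35, 38, 38, 34, 34, 32, 40, 75, 147, 192, 204, 204, 198, 191, 183, 173, 162, 147, 135, 117, 80, 46, 35, 35, 33, 33, 37, 39, 36, 49, 65, 110]
192 [36, 39, 38, 34, 35, 37, 38, 31, 75, 146, 192, 204, 203, 198, 192, 182, 173, 161, 146, 135, 114, 79, 48, 51, 67, 91, 113, 128, 142, 154, 160, 163, 171]
210 [166, 166, 165, 165, 169, 187, 211, 221, 222, 221, 219, 216, 214, 210, 206, 198, 191, 182, 174, 165, 157, 151, 146, 130, 115, 108, 104, 106, 107, 105, 105, 107, 107]
214 [166, 165, 166, 162, 155, 176, 208, 222, 222, 220, 218, 216, 213, 210, 202, 196, 187, 181, 171, 164, 157, 150, 141, 127, 112, 106, 107, 107, 111, 119, 125, 130, 136]
```

Emit:
servo_tool(deltas=[{"fingers":0,"xyz":[0.03,-0.1,0.5],"angular":[0,0,0]},{"fingers":0,"xyz":[0.03,-0.1,1.0],"angular":[0,0,0]},{"fingers":0,"xyz":[0.03,-0.1,1.2],"angular":[0,0,0]},{"fingers":0,"xyz":[0.03,-0.1,1.4],"angular":[0,0,0]},{"fingers":0,"xyz":[0.03,-0.1,1.5],"angular":[0,0,0]},{"fingers":0,"xyz":[0.03,-0.1,1.6],"angular":[0,0,0]},{"fingers":0,"xyz":[0.03,-0.1,1.6],"angular":[0,0,0]}])

```text
clock: 8.7
tcp_pos: [0.5448, -0.0212, 0.1222]
eef_rot: [180.0, 0.0, -8.5]
wrist_force: [0.2, -0.0, -1.5]
opening: 0.0171
gripper_force: 30.0
```

Emit:
servo_tool(deltas=[{"fingers":0,"xyz":[0,0,0.1],"angular":[0,0,0]},{"fingers":0,"xyz":[0,0,0.2],"angular":[0,0,0]},{"fingers":0,"xyz":[0,0,0.3],"angular":[0,0,0]},{"fingers":0,"xyz":[0,0,0.3],"angular":[0,0,0]}])

```text
clock: 9.1
tcp_pos: [0.5447, -0.0213, 0.1191]
eef_rot: [180.0, 0.0, -8.5]
wrist_force: [0.3, -0.4, -1.2]
opening: 0.0168
gripper_force: 30.0
```

Emit:
servo_tool(deltas=[{"fingers":0,"xyz":[0,0,0.2],"angular":[0,0,0]},{"fingers":0,"xyz":[0,0,0.4],"angular":[0,0,0]},{"fingers":0,"xyz":[0,0,0.6],"angular":[0,0,0]},{"fingers":0,"xyz":[0,0,0.8],"angular":[0,0,0]},{"fingers":0,"xyz":[0,0,1.0],"angular":[0,0,0]},{"fingers":0,"xyz":[0,0,1.2],"angular":[0,0,0]},{"fingers":0,"xyz":[0,0,1.3],"angular":[0,0,0]},{"fingers":0,"xyz":[0,0,1.3],"angular":[0,0,0]}])

```text
clock: 9.9
tcp_pos: [0.5447, -0.0212, 0.106]
eef_rot: [180.0, 0.0, -8.5]
wrist_force: [-0.3, -0.5, -1.7]
opening: 0.0169
gripper_force: 30.0
```

Emit:
servo_tool(deltas=[{"fingers":0,"xyz":[0,0,0.1],"angular":[0,0,0]},{"fingers":0,"xyz":[0,0,0.2],"angular":[0,0,0]},{"fingers":0,"xyz":[0,0,0.25],"angular":[0,0,0]},{"fingers":0,"xyz":[0,0,0.25],"angular":[0,0,0]}])

```text
clock: 10.3
tcp_pos: [0.5448, -0.0212, 0.1036]
eef_rot: [180.0, 0.0, -8.5]
wrist_force: [-0.5, -1.3, -2.8]
opening: 0.0171
gripper_force: 30.0
```

Emit:
servo_tool(deltas=[{"fingers":0,"xyz":[0,0,0.1],"angular":[0,0,0]},{"fingers":0,"xyz":[0,0,0.2],"angular":[0,0,0]},{"fingers":0,"xyz":[0,0,0.25],"angular":[0,0,0]},{"fingers":0,"xyz":[0,0,0.25],"angular":[0,0,0]}])

```text
clock: 10.7
tcp_pos: [0.5447, -0.0212, 0.1011]
eef_rot: [180.0, 0.0, -8.5]
wrist_force: [-0.7, -0.3, -1.4]
opening: 0.0168
gripper_force: 30.0
```

Emit:
servo_tool(deltas=[{"fingers":0,"xyz":[0,0,0.1],"angular":[0,0,0]},{"fingers":0,"xyz":[0,0,0.2],"angular":[0,0,0]},{"fingers":0,"xyz":[0,0,0.25],"angular":[0,0,0]},{"fingers":0,"xyz":[0,0,0.25],"angular":[0,0,0]}])

```text
clock: 11.1
tcp_pos: [0.5447, -0.0212, 0.0986]
eef_rot: [180.0, 0.0, -8.5]
wrist_force: [-0.4, -1.0, -2.3]
opening: 0.0169
gripper_force: 30.0
```

Depth is 26.2 mm with no contact, so I'll continue.

Emit:
servo_tool(deltas=[{"fingers":0,"xyz":[0,0,0.1],"angular":[0,0,0]},{"fingers":0,"xyz":[0,0,0.2],"angular":[0,0,0]},{"fingers":0,"xyz":[0,0,0.25],"angular":[0,0,0]},{"fingers":0,"xyz":[0,0,0.25],"angular":[0,0,0]}])

```text
clock: 11.5
tcp_pos: [0.5447, -0.0212, 0.0961]
eef_rot: [180.0, 0.0, -8.5]
wrist_force: [0.2, -1.6, -2.0]
opening: 0.0174
gripper_force: 30.0
```

Emit:
servo_tool(deltas=[{"fingers":0,"xyz":[0,0,0.1],"angular":[0,0,0]},{"fingers":0,"xyz":[0,0,0.2],"angular":[0,0,0]},{"fingers":0,"xyz":[0,0,0.25],"angular":[0,0,0]},{"fingers":0,"xyz":[0,0,0.25],"angular":[0,0,0]}])

```text
clock: 11.9
tcp_pos: [0.5447, -0.0212, 0.0936]
eef_rot: [180.0, 0.0, -8.5]
wrist_force: [-0.1, -0.0, -1.9]
opening: 0.0172
gripper_force: 30.0
```

Emit:
servo_tool(deltas=[{"fingers":0,"xyz":[0,0,0.1],"angular":[0,0,0]},{"fingers":0,"xyz":[0,0,0.2],"angular":[0,0,0]},{"fingers":0,"xyz":[0,0,0.25],"angular":[0,0,0]},{"fingers":0,"xyz":[0,0,0.25],"angular":[0,0,0]}])

```text
clock: 12.3
tcp_pos: [0.5447, -0.0212, 0.0911]
eef_rot: [180.0, 0.0, -8.5]
wrist_force: [-0.3, -1.1, -1.7]
opening: 0.017
gripper_force: 30.0
```

Emit:
servo_tool(deltas=[{"fingers":0,"xyz":[0,0,0.1],"angular":[0,0,0]},{"fingers":0,"xyz":[0,0,0.2],"angular":[0,0,0]},{"fingers":0,"xyz":[0,0,0.25],"angular":[0,0,0]},{"fingers":0,"xyz":[0,0,0.25],"angular":[0,0,0]}])

```text
clock: 12.7
tcp_pos: [0.5447, -0.0212, 0.0886]
eef_rot: [180.0, 0.0, -8.5]
wrist_force: [0.0, -0.4, -2.2]
opening: 0.017
gripper_force: 30.0
```

Depth is 36.2 mm with no contact, past any possible step: this is the true sleeve. I'll take the gauge home.

Emit:
servo_tool(deltas=[{"fingers":0,"xyz":[0,0,0.1],"angular":[0,0,0]},{"fingers":0,"xyz":[0,0,0.2],"angular":[0,0,0]},{"fingers":0,"xyz":[0,0,0.3],"angular":[0,0,0]},{"fingers":0,"xyz":[0,0,0.4],"angular":[0,0,0]},{"fingers":0,"xyz":[0,0,0.4],"angular":[0,0,0]}])

```text
clock: 13.2
tcp_pos: [0.5447, -0.0212, 0.0845]
eef_rot: [180.0, 0.0, -8.5]
wrist_force: [0.8, -1.7, -2.1]
opening: 0.0167
gripper_force: 30.0
```

Emit:
servo_tool(deltas=[{"fingers":0,"xyz":[0,0,0.1],"angular":[0,0,0]},{"fingers":0,"xyz":[0,0,0.2],"angular":[0,0,0]},{"fingers":0,"xyz":[0,0,0.2],"angular":[0,0,0]}])

```text
clock: 13.5
tcp_pos: [0.5449, -0.0213, 0.0829]
eef_rot: [180.0, -0.0, -8.5]
wrist_force: [-0.2, -1.1, 1.2]
opening: 0.017
gripper_force: 30.0
```

Emit:
servo_tool(deltas=[{"fingers":4,"xyz":[0,0,0],"angular":[0,0,0]},{"fingers":4,"xyz":[0,0,0],"angular":[0,0,0]},{"fingers":4,"xyz":[0,0,0],"angular":[0,0,0]},{"fingers":4,"xyz":[0,0,0],"angular":[0,0,0]},{"fingers":4,"xyz":[0,0,-2],"angular":[0,0,0]},{"fingers":4,"xyz":[0,0,-4.5],"angular":[0,0,0]},{"fingers":4,"xyz":[0,0,-7],"angular":[0,0,0]},{"fingers":4,"xyz":[0,0,-7],"angular":[0,0,0]}])

```text
clock: 14.3
tcp_pos: [0.547, -0.0211, 0.1557]
eef_rot: [-179.9, -0.3, -8.5]
wrist_force: [0.1, 0.1, -0.0]
opening: 0.0399
gripper_force: 0.0
```

```bash
python3 - <<'E'
from h import *
print(state()['qpos'].round(1))
go(.5215,-.0966,.15,73)
d=grab('side')
cv2.imwrite('pics/s5.png',cv2.resize(d['image'][110:240,280:410,::-1],None,fx=4,fy=4,interpolation=cv2.INTER_CUBIC))
E
```

```text
[  -3.1   26.8    0.7  108.1   -0.5   44.8 -100.6]
t 14.3 pos [ 0.547  -0.0211  0.1557] rot [-179.94   -0.32   -8.55] F [ 0.1  0.1 -0. ] open 0.0399
xyz cm [-1.41  7.84  0.56]
ang [  0.18  -0.31 -81.54]
```

View pics/s5.png

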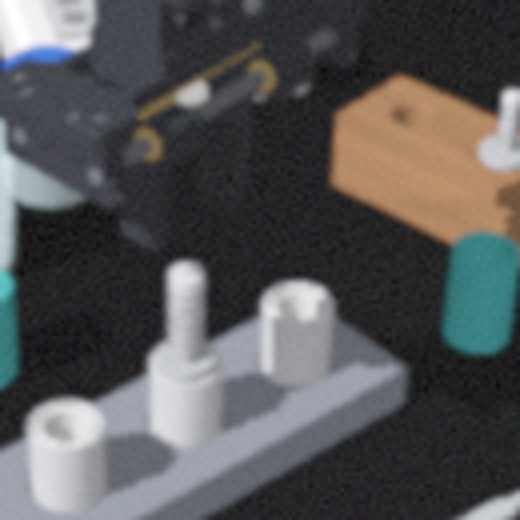

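In the side view the gauge stands home: collar on the rim at crop (186,360), handle upright. Now I'll turn and go to the -y sleeve.

Emit:
servo_tool(deltas=[{"fingers":6.5,"xyz":[-0.2,1.2,0],"angular":[0,0,-8.2]},{"fingers":6.5,"xyz":[-0.4,2.4,0],"angular":[0,0,-16.4]},{"fingers":6.5,"xyz":[-0.6,3.6,0],"angular":[0,0,-24.6]},{"fingers":6.5,"xyz":[-0.8,4.8,0],"angular":[0,0,-32.8]},{"fingers":6.5,"xyz":[-1,6,0],"angular":[0,0,-41]},{"fingers":6.5,"xyz":[-1.2,7,0],"angular":[0,0,-49.2]},{"fingers":6.5,"xyz":[-1.4,7.8,0],"angular":[0,0,-57.4]},{"fingers":6.5,"xyz":[-1.4,7.8,0],"angular":[0,0,-65.6]},{"fingers":6.5,"xyz":[-1.4,7.8,0],"angular":[0,0,-73.8]},{"fingers":6.5,"xyz":[-1.4,7.8,0.6],"angular":[0,0,-81.5]},{"fingers":6.5,"xyz":[-1.4,7.8,0.6],"angular":[0,0,-81.5]},{"fingers":6.5,"xyz":[-1.4,7.8,0.6],"angular":[0,0,-81.5]}])

```text
clock: 15.55
tcp_pos: [0.5187, -0.0962, 0.1459]
eef_rot: [-179.9, -0.0, 72.8]
wrist_force: [-0.8, 0.5, 0.2]
opening: 0.0653
gripper_force: 0.0
```

```bash
python3 - <<'E'
from h import *
go(.522,-.097,.034,73)
E
```

```text
t 15.55 pos [ 0.5187 -0.0962  0.1459] rot [-1.799e+02 -1.000e-02  7.275e+01] F [-0.8  0.5  0.2] open 0.0653
xyz cm [1.000e-02 3.600e-01 1.119e+01]
ang [-0.1  -0.01 -0.25]
```

Emit:
servo_tool(deltas=[{"fingers":6.5,"xyz":[0,0.3,4],"angular":[0,0,0]},{"fingers":6.5,"xyz":[0,0.3,7.5],"angular":[0,0,0]},{"fingers":6.5,"xyz":[0,0.3,10],"angular":[0,0,0]},{"fingers":6.5,"xyz":[0,0.3,11.1],"angular":[0,0,0]},{"fingers":6.5,"xyz":[0,0.3,11.1],"angular":[0,0,0]},{"fingers":2.5,"xyz":[0,0.3,11.1],"angular":[0,0,0]},{"fingers":2.5,"xyz":[0,0.3,11.1],"angular":[0,0,0]},{"fingers":2.5,"xyz":[0,0.3,11.1],"angular":[0,0,0]},{"fingers":2.5,"xyz":[0,0.3,11.1],"angular":[0,0,0]},{"fingers":2.5,"xyz":[0,0.3,11.1],"angular":[0,0,0]}])

```text
clock: 16.55
tcp_pos: [0.523, -0.0973, 0.0366]
eef_rot: [179.9, -0.0, 72.9]
wrist_force: [-1.6, 0.1, 6.3]
opening: 0.0364
gripper_force: 29.8
```

Emit:
servo_tool(deltas=[{"fingers":2.5,"xyz":[0,0,-2],"angular":[0,0,0]},{"fingers":2.5,"xyz":[0,0,-5],"angular":[0,0,0]},{"fingers":2.5,"xyz":[0,0,-9],"angular":[0,0,0]},{"fingers":2.5,"xyz":[0,0,-13],"angular":[0,0,0]},{"fingers":2.5,"xyz":[0,0,-16],"angular":[0,0,0]},{"fingers":2.5,"xyz":[0,0,-16],"angular":[0,0,0]},{"fingers":2.5,"xyz":[0,0,-16],"angular":[0,0,0]}])

```text
clock: 17.25
tcp_pos: [0.5221, -0.0973, 0.1958]
eef_rot: [180.0, 0.0, 72.9]
wrist_force: [-0.0, 0.4, -1.0]
opening: 0.0362
gripper_force: 29.9
```

```bash
python3 - <<'E'
from h import *
go(.545,.3255,.19,73)
E
```

```text
t 17.25 pos [ 0.5221 -0.0973  0.1958] rot [1.7997e+02 1.0000e-02 7.2950e+01] F [-0.   0.4 -1. ] open 0.0362
xyz cm [ 41.09 -10.21   0.56]
ang [ 0.03  0.01 -0.05]
```

Emit:
servo_tool(deltas=[{"fingers":2.5,"xyz":[4,-1,0],"angular":[0,0,0]},{"fingers":2.5,"xyz":[8,-2,0],"angular":[0,0,0]},{"fingers":2.5,"xyz":[12,-3,0],"angular":[0,0,0]},{"fingers":2.5,"xyz":[16,-4,0],"angular":[0,0,0]},{"fingers":2.5,"xyz":[20,-5,0],"angular":[0,0,0]},{"fingers":2.5,"xyz":[24,-6,0],"angular":[0,0,0]},{"fingers":2.5,"xyz":[28,-7,0],"angular":[0,0,0]},{"fingers":2.5,"xyz":[32,-8,0],"angular":[0,0,0]},{"fingers":2.5,"xyz":[36,-9,0],"angular":[0,0,0]},{"fingers":2.5,"xyz":[39,-9.7,0],"angular":[0,0,0]},{"fingers":2.5,"xyz":[41.1,-10.2,0],"angular":[0,0,0]},{"fingers":2.5,"xyz":[41.1,-10.2,2],"angular":[0,0,0]},{"fingers":2.5,"xyz":[41.1,-10.2,6],"angular":[0,0,0]},{"fingers":2.5,"xyz":[41.1,-10.2,10],"angular":[0,0,0]},{"fingers":2.5,"xyz":[41.1,-10.2,12],"angular":[0,0,0]},{"fingers":2.5,"xyz":[41.1,-10.2,13],"angular":[0,0,0]},{"fingers":2.5,"xyz":[41.1,-10.2,13],"angular":[0,0,0]},{"fingers":2.5,"xyz":[41.1,-10.2,13],"angular":[0,0,0]}])

```text
clock: 19.05
tcp_pos: [0.5454, 0.326, 0.0661]
eef_rot: [180.0, -0.0, 73.0]
wrist_force: [-0.4, -1.1, -1.0]
opening: 0.0359
gripper_force: 29.9
```

```bash
python3 - <<'E'
from h import *
go(.545,.3255,.0351,73)
d=grab('side');p=state()['tcp_pos'];print(proj(d,p+[0,0,-.0306]),proj(d,[*p[:2],.004]))
cv2.imwrite('pics/s6.png',cv2.resize(d['image'][230:400,130:340,::-1],None,fx=3,fy=3,interpolation=cv2.INTER_CUBIC))
E
```

```text
t 19.05 pos [0.5454 0.326  0.0661] rot [ 1.7999e+02 -3.0000e-02  7.2960e+01] F [-0.4 -1.1 -1. ] open 0.0359
xyz cm [-0.06 -0.02  3.1 ]
ang [ 0.01 -0.03 -0.04]
[208.52411067 326.56875458] [211.13483799 338.55191913]
```

View pics/s6.png

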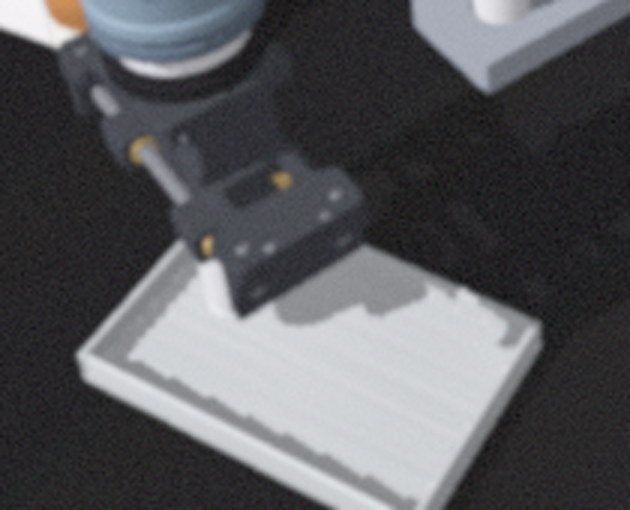

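The sleeve hangs over the far-x part of the tray, with a projected landing point at crop (243,326), well inside the walls. Lowering it.

Emit:
servo_tool(deltas=[{"fingers":2.5,"xyz":[0,0,1.2],"angular":[0,0,0]},{"fingers":2.5,"xyz":[0,0,2.2],"angular":[0,0,0]},{"fingers":2.5,"xyz":[0,0,2.7],"angular":[0,0,0]},{"fingers":2.5,"xyz":[0,0,2.9],"angular":[0,0,0]},{"fingers":2.5,"xyz":[0,0,3.1],"angular":[0,0,0]},{"fingers":2.5,"xyz":[0,0,3.1],"angular":[0,0,0]}])

```text
clock: 19.7
tcp_pos: [0.5453, 0.3259, 0.035]
eef_rot: [180.0, -0.0, 73.0]
wrist_force: [-0.0, -0.0, -1.4]
opening: 0.036
gripper_force: 29.9
```

Emit:
servo_tool(deltas=[{"fingers":2.5,"xyz":[0,0,0.1],"angular":[0,0,0]},{"fingers":2.5,"xyz":[0,0,0.1],"angular":[0,0,0]}])

```text
clock: 19.9
tcp_pos: [0.5455, 0.326, 0.0348]
eef_rot: [180.0, -0.0, 73.0]
wrist_force: [-2.1, -0.7, 7.1]
opening: 0.0361
gripper_force: 29.9
```

Emit:
servo_tool(deltas=[{"fingers":5.5,"xyz":[0,0,0],"angular":[0,0,0]},{"fingers":5.5,"xyz":[0,0,0],"angular":[0,0,0]},{"fingers":5.5,"xyz":[0,0,0],"angular":[0,0,0]},{"fingers":5.5,"xyz":[0,0,0],"angular":[0,0,0]},{"fingers":5.5,"xyz":[0,0,-3],"angular":[0,0,0]},{"fingers":5.5,"xyz":[0,0,-7],"angular":[0,0,0]},{"fingers":6.5,"xyz":[0,0,-11],"angular":[0,0,0]},{"fingers":6.5,"xyz":[0,0,-12],"angular":[0,0,0]},{"fingers":6.5,"xyz":[0,0,-12],"angular":[0,0,0]}])

```text
clock: 20.8
tcp_pos: [0.5462, 0.3263, 0.1555]
eef_rot: [179.9, -0.2, 73.0]
wrist_force: [1.0, 0.4, -0.4]
opening: 0.065
gripper_force: 0.0
```

```bash
python3 - <<'E'
from h import *
go(.567,.053,.15,73)
E
```

```text
t 20.8 pos [0.5462 0.3263 0.1555] rot [ 1.7986e+02 -1.5000e-01  7.2950e+01] F [ 1.   0.4 -0.4] open 0.065
xyz cm [-25.53  10.     0.51]
ang [ 0.14 -0.15 -0.05]
```

Emit:
servo_tool(deltas=[{"fingers":6.5,"xyz":[-4,1.5,0],"angular":[0,0,0]},{"fingers":6.5,"xyz":[-8,3,0],"angular":[0,0,0]},{"fingers":6.5,"xyz":[-12,4.5,0],"angular":[0,0,0]},{"fingers":6.5,"xyz":[-16,6,0],"angular":[0,0,0]},{"fingers":6.5,"xyz":[-20,7.8,0],"angular":[0,0,0]},{"fingers":6.5,"xyz":[-23.5,9.2,0],"angular":[0,0,0]},{"fingers":6.5,"xyz":[-25.5,10,0.5],"angular":[0,0,0]},{"fingers":6.5,"xyz":[-25.5,10,0.5],"angular":[0,0,0]},{"fingers":6.5,"xyz":[-25.5,10,0.5],"angular":[0,0,0]},{"fingers":6.5,"xyz":[-25.5,10,0.5],"angular":[0,0,0]}])

```text
clock: 21.8
tcp_pos: [0.5654, 0.0547, 0.1481]
eef_rot: [-179.9, -0.0, 73.1]
wrist_force: [-0.2, -0.0, 0.7]
opening: 0.0644
gripper_force: 0.0
```

```bash
python3 - <<'E'
from h import *
go(.5672,.053,.036,73)
E
```

```text
t 21.8 pos [0.5654 0.0547 0.1481] rot [-1.7992e+02 -4.0000e-02  7.3100e+01] F [-0.2 -0.   0.7] open 0.0644
xyz cm [-0.12  0.23 11.21]
ang [-0.08 -0.04  0.1 ]
```

Emit:
servo_tool(deltas=[{"fingers":6.5,"xyz":[-0.1,0.15,4],"angular":[0,0,0]},{"fingers":6.5,"xyz":[-0.1,0.15,7.5],"angular":[0,0,0]},{"fingers":6.5,"xyz":[-0.1,0.15,10],"angular":[0,0,0]},{"fingers":6.5,"xyz":[-0.1,0.15,11.2],"angular":[0,0,0]},{"fingers":6.5,"xyz":[-0.1,0.15,11.2],"angular":[0,0,0]},{"fingers":2.5,"xyz":[-0.1,0.15,11.2],"angular":[0,0,0]},{"fingers":2.5,"xyz":[-0.1,0.15,11.2],"angular":[0,0,0]},{"fingers":2.5,"xyz":[-0.1,0.15,11.2],"angular":[0,0,0]},{"fingers":2.5,"xyz":[-0.1,0.15,11.2],"angular":[0,0,0]},{"fingers":2.5,"xyz":[-0.1,0.15,11.2],"angular":[0,0,0]}])

```text
clock: 22.8
tcp_pos: [0.5685, 0.0511, 0.0378]
eef_rot: [179.9, -0.1, 72.9]
wrist_force: [1.2, -0.9, 4.6]
opening: 0.0376
gripper_force: 30.0
```

Emit:
servo_tool(deltas=[{"fingers":2.5,"xyz":[0,0,-2],"angular":[0,0,0]},{"fingers":2.5,"xyz":[0,0,-5],"angular":[0,0,0]},{"fingers":2.5,"xyz":[0,0,-9],"angular":[0,0,0]},{"fingers":2.5,"xyz":[0,0,-13],"angular":[0,0,0]},{"fingers":2.5,"xyz":[0,0,-14],"angular":[0,0,0]},{"fingers":2.5,"xyz":[0,0,-14],"angular":[0,0,0]}])

```text
clock: 23.4
tcp_pos: [0.5679, 0.0512, 0.178]
eef_rot: [179.9, -0.0, 72.9]
wrist_force: [-0.3, -0.5, -2.8]
opening: 0.0378
gripper_force: 30.0
```

```bash
python3 - <<'E'
from h import *
go(.456,.3145,.07,73)
E
```

```text
t 23.4 pos [0.5679 0.0512 0.178 ] rot [ 1.7986e+02 -5.0000e-02  7.2940e+01] F [-0.3 -0.5 -2.8] open 0.0378
xyz cm [ 21.88 -18.45  10.77]
ang [ 0.14 -0.05 -0.06]
```

Emit:
servo_tool(deltas=[{"fingers":2.5,"xyz":[3,-2.5,0],"angular":[0,0,0]},{"fingers":2.5,"xyz":[6,-5,0],"angular":[0,0,0]},{"fingers":2.5,"xyz":[9,-7.5,0],"angular":[0,0,0]},{"fingers":2.5,"xyz":[12,-10,0],"angular":[0,0,0]},{"fingers":2.5,"xyz":[15,-12.5,0],"angular":[0,0,0]},{"fingers":2.5,"xyz":[18,-15,0],"angular":[0,0,0]},{"fingers":2.5,"xyz":[20.5,-17.2,0],"angular":[0,0,0]},{"fingers":2.5,"xyz":[21.9,-18.4,0],"angular":[0,0,0]},{"fingers":2.5,"xyz":[21.9,-18.4,1],"angular":[0,0,0]},{"fingers":2.5,"xyz":[21.9,-18.4,5],"angular":[0,0,0]},{"fingers":2.5,"xyz":[21.9,-18.4,9],"angular":[0,0,0]},{"fingers":2.5,"xyz":[21.9,-18.4,10.8],"angular":[0,0,0]},{"fingers":2.5,"xyz":[21.9,-18.4,12],"angular":[0,0,0]},{"fingers":2.5,"xyz":[21.9,-18.4,13],"angular":[0,0,0]},{"fingers":2.5,"xyz":[21.9,-18.4,13.7],"angular":[0,0,0]},{"fingers":2.5,"xyz":[21.9,-18.4,13.7],"angular":[0,0,0]},{"fingers":2.5,"xyz":[21.9,-18.4,13.7],"angular":[0,0,0]}])

```text
clock: 25.1
tcp_pos: [0.4559, 0.3147, 0.0403]
eef_rot: [180.0, -0.0, 73.0]
wrist_force: [0.8, 0.2, -1.6]
opening: 0.038
gripper_force: 30.0
```

Emit:
servo_tool(deltas=[{"fingers":2.5,"xyz":[0,0,0.2],"angular":[0,0,0]},{"fingers":2.5,"xyz":[0,0,0.35],"angular":[0,0,0]},{"fingers":2.5,"xyz":[0,0,0.4],"angular":[0,0,0]},{"fingers":2.5,"xyz":[0,0,0.4],"angular":[0,0,0]}])

```text
clock: 25.5
tcp_pos: [0.4556, 0.3146, 0.036]
eef_rot: [180.0, -0.0, 73.0]
wrist_force: [0.4, 0.2, 0.5]
opening: 0.0379
gripper_force: 30.0
```

Just touching. I'll release, rise, and move aside for a look.

Emit:
servo_tool(deltas=[{"fingers":5.5,"xyz":[0,0,0],"angular":[0,0,0]},{"fingers":5.5,"xyz":[0,0,0],"angular":[0,0,0]},{"fingers":5.5,"xyz":[0,0,0],"angular":[0,0,0]},{"fingers":5.5,"xyz":[0,0,0],"angular":[0,0,0]},{"fingers":5.5,"xyz":[0,0,-3],"angular":[0,0,0]},{"fingers":5.5,"xyz":[0,0,-7],"angular":[0,0,0]},{"fingers":5.5,"xyz":[0,0,-12],"angular":[0,0,0]},{"fingers":5.5,"xyz":[0,0,-16],"angular":[0,0,0]},{"fingers":5.5,"xyz":[-5,0,-17],"angular":[0,0,0]},{"fingers":5.5,"xyz":[-10,0,-17],"angular":[0,0,0]},{"fingers":5.5,"xyz":[-15,0,-17],"angular":[0,0,0]},{"fingers":5.5,"xyz":[-15,0,-17],"angular":[0,0,0]},{"fingers":5.5,"xyz":[-15,0,-17],"angular":[0,0,0]}])

```text
clock: 26.8
tcp_pos: [0.4116, 0.1702, 0.206]
eef_rot: [180.0, 0.0, 72.8]
wrist_force: [0.3, 0.4, 0.4]
opening: 0.0549
gripper_force: 0.0
```

```bash
python3 - <<'E'
from h import *
grab('side','s7.png')
E
```

```text
(no output)
```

View pics/s7.png

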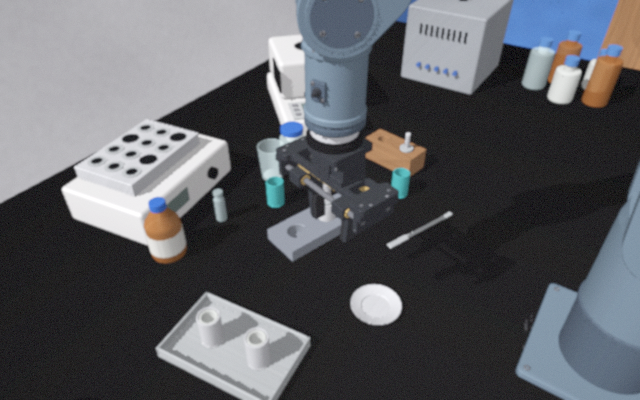

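Both sleeves stand upright in the tray at (209,328) and (257,348). The gauge's handle shows at (326,200) behind the gripper, and nothing else has moved. I'm handing in.

```bash
python3 -c "
from h import *
print(sign_off())"
```

```text
the job is handed in; nothing more can be done
None
```

I handed the job in at 26.8 s; sign-off gave no verdict. The middle sleeve is the true one and stays in its pocket with the gauge standing home in it; the other two stand upright in the tray. The -y sleeve stopped the gauge at 23.6 mm; the +y sleeve I took as tight by elimination, without gauging it.

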